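# Lock the grinding cup into the bench mill

### The job

Load the steel grinding cup into the bench mill: slide it along the worktop, its neck passing under the head, until it is fully home in the cradle, then swing its black handle a quarter turn clockwise (seen from above), so that the two side pins climb the ramps and drop into their seats at the stop. Leave the cup hanging locked with its handle square to the mill's left side, keep it upright, and leave the other things on the worktop where they are.

Things in the scene. Friction and masses are not known exactly. Their poses are not given: they have to be found in the camera images.
- dock (a point): Point on the mill's upright bayonet axis, 40 mm above the worktop; the cup's axis comes here. The mill is a fixed white machine 166 x 128 x 176 mm, its head overhanging a low grey U-shaped cradle. x points from its open front to its back, y to its left (facing its front), z up. The cup slides in along +x on the bare worktop, handle pointing to -x; locked, the handle points to +y.
- cradle_mouth (a point): Middle of the cradle's open front, at its top, 50 mm in front of the bayonet axis, 22 mm above the worktop. Axes as dock. The cradle's two walls are 22 mm high, 80 mm apart inside from 29 mm before the axis on, flared wider to about 53 mm before it; the back wall stops the cup with its axis within 2 mm of the dock axis.
- left_seat (a point): Seat of one pin on the left rail, 40 mm left of the axis, 91 mm above the worktop. A rail each side, 27 to 52 mm off the axis, leaves a 54 mm slot for neck and pins. Turned clockwise, each pin climbs a ramp (lifting the cup 8 mm), drops 2 mm into its seat (cup then 6 mm above the worktop) and meets a hard stop about 90 degrees round. They turn no other way.
- head_front (a point): Middle of the head's front face, 59 mm in front of the bayonet axis, 145 mm above the worktop. Axes as dock. The head spans 64 mm to either side of the axis, its rails and skirts from 68 mm above the worktop, its top at 176 mm; the column stands 57 to 107 mm behind the axis. Keep wrist and gripper clear of it.
- cup_axis (a point): Point on the axis of the loose steel grinding cup, 40 mm above its underside. The cup is 76 mm across and 60 mm high, with a neck 44 mm across up to 100 mm; about 0.45 kg. The handle sticks out along the cup's -x to 145 mm from the axis; z up. It starts on the worktop before the mill, 66 to 82 mm from the dock axis, handle roughly away from the mill.
- pin_end (a point): End of one of the cup's two bayonet pins: round, 10 mm thick, sticking out of the neck 90 mm above the cup's underside to 50 mm from its axis, one above the handle (this one), one opposite. Axes as the cup's.
- handle_grip (a point): Centre of the black grip on the cup's handle, 112 mm from the cup's axis, 40 mm above its underside. The grip is a level bar 68 mm long (77 to 145 mm from the axis), 22 mm wide, 20 mm high. Its -x points out along the handle, z up. Turning the cup in the mill takes a few newtons sideways here; over about 12 N means the stop.
- bottle: Bystander: a clear bottle with a blue cap, 56 mm across and 104 mm high, well to the left; origin under its centre.
- beaker: Bystander: a small glass beaker, 51 mm across and 67 mm high, well to the left; origin under its centre.
- rack: Bystander: a low blue tube rack, 62 x 150 x 41 mm, well to the left; origin under its centre.
- tubs: Bystander: a stack of clear dishes, 90 mm across and 47 mm high, to the right; origin under its centre.
There are look-alikes about, which are no part of the job. Of the things that look like the part that bears dock, the largest one is meant.

How it is judged:
By the outcome, as a careful person would: the job done as asked, in the order asked, and still so for the second after the job is handed in, with the robot touching nothing.
It also fails if it takes over 56 s, if anything falls off the work surface, if the arm or the gripper's body presses on something with over 40 N, if the wrist force passes 120 N, or if a joint passes its speed limit or range.

### The arm

A 6-joint arm with a two-finger parallel gripper is mounted at the origin on a cart in front of the work surface, level with it; the furniture and walls round the work are solid. World frame = base frame: x ahead of the robot, y to its left, z up, the work surface at z = 0. Lengths are in mm, angles in rad, forces in N, time in s.
With the tool pointing down it reaches from about 300 to 775 mm from the base axis. Payload 14.6 kg.
Tool frame: the origin (TCP) lies on the centre line of the jaws, within the pads' length; the fingertips stand 17 mm ahead of it and the grasp point (between the pads) lies 2 mm behind it; z points along the fingers, y is the line along which they close (so a half turn about z gives the same grasp; the last joint's range is limited). The gripper opens to 85 mm and grips with 20 to 120 N. Pads are 22 mm wide; open, the fingers measure 114 mm over their backs; the gripper's body (76 mm by 85 mm) begins 54 mm behind the grasp point. The pads swing forward as they close: fully open they stand 13 mm farther back than shut.
Start: joints at [-1.366, 0.3, 1.521, -0, 1.321, -0.067], TCP at [147.649, -529.801, 248.281] pointing down, gripper open.
Joint ranges: [-3.03, 3.03], [-0.79, 2.21], [0.23, 2.52], [-1.04, 4.18], [0, 3.07], [-2.55, 2.55]. Speed limits (rad/s): [2.22, 2.22, 2.57, 3.14, 3.14, 3.14].

### API

Orientations are given as a unit quaternion [w, x, y, z].
In Python, from cell import move_to, move_straight, movej, command_gripper, hold, solve_ik, snapshot, IKError, close_job, read_time_s, read_joints, read_joint_vel, read_tau, read_position, read_orientation, read_contact_force, read_torque, read_opening, read_grasp_force gives the robot as it stands. Calls block until the motion is done:
- move_to(position, orientation): joint-space move of the TCP to a pose.
- move_straight(position, orientation=None, velocity=150): straight line of the TCP; orientation=None keeps the orientation; velocity is the mean speed in mm/s.
- movej(angles): joint-space move.
- command_gripper(opening): finger opening in mm; the grip force is fixed at half the most; returns when the fingers have stopped.
- hold(seconds).
- solve_ik(position, orientation): joint angles nearest the present ones, or None.
- snapshot(name): name is "scene" or "top" or "wrist"; returns a dict with "img" (400x640x3 uint8, red, green, blue), "fx", "fy", "cx", "cy" (pixels), "k1" (the pictures are not rectified: a ray, as slopes to the right and down, at radius r is drawn at 1 + k1 r^2 times it, then the intrinsics apply), "extrinsics" (4x4, takes a point from world to camera coordinates). Camera axes: x right, y down, z forward; pixel columns grow to the right and rows downward; lengths in mm; the calibration is good to about 2 mm. A picture is of the moment at which its call begins. There is no depth.
A pose or a line that the arm cannot do raises IKError and nothing moves.
- close_job(): hands the job in; it is judged then, once.
Readings, each from a call of its own:
- read_time_s(): time.
- read_joints(): joint angles.
- read_joint_vel(): joint speeds.
- read_tau(): joint torques, N m.
- read_position(): TCP position.
- read_orientation(): TCP orientation.
- read_contact_force(): force on the tool from outside, world axes, zero at the start.
- read_torque(): the same for the moment, N m.
- read_opening(): finger opening in mm.
- read_grasp_force(): force on a finger pad.
Only numpy, scipy, OpenCV 4.12 (cv2) and the standard library are available. Lean on these libraries where they do the work, as an engineer would, in place of code of your own. Each camera call takes 0.05 s, during which the arm holds its last target. There are 200 camera calls.

## Working session

There is one attempt and no reset: what is moved stays moved. The work goes in short steps, each a Python script; the robot and the scene stay as the last script left them, time stands still between calls to the robot, and variables do not carry over. Pictures are saved under pics/ and viewed, at most 10 in all, crops included, and the job is handed in when it is done.

```bash
mkdir -p pics; cat > h.py <<'E'
import numpy as np, cv2
from cell import *
def cap(n,f=None):
    s=snapshot(n)
    if f: cv2.imwrite('pics/'+f,s['img'][:,:,::-1])
    return s
def ray(s,u,v):
    K=np.array([[s['fx'],0,s['cx']],[0,s['fy'],s['cy']],[0,0,1]]);
    x,y=(u-s['cx'])/s['fx'],(v-s['cy'])/s['fy']
    a,b=x,y
    for _ in range(20):
        k=1+s['k1']*(a*a+b*b); a,b=x/k,y/k
    E=np.array(s['extrinsics']); R=E[:3,:3];t=E[:3,3]
    return -R.T@t, R.T@np.array([a,b,1.])
def onz(s,u,v,z):
    o,d=ray(s,u,v); return o+d*(z-o[2])/d[2]
def proj(s,p):
    E=np.array(s['extrinsics']); c=E[:3,:3]@np.array(p,float)+E[:3,3]
    a,b=c[:2]/c[2]; k=1+s['k1']*(a*a+b*b)
    return np.array([s['cx']+s['fx']*a*k,s['cy']+s['fy']*b*k])
E
python3 - <<'E'
from h import *
import pickle
S={n:cap(n,n+'0.png') for n in('scene','top','wrist')}
pickle.dump(S,open('S0.pkl','wb'))
for n,s in S.items(): print(n,s['fx'],s['k1'],ray(s,320,200))
print(read_orientation())
E
```

```text
scene 374.374940624668 -0.0759558032697163 (array([-282.71393354,  545.10779787,  807.65095067]), array([ 0.67524179, -0.48009428, -0.56010464]))
top 472.8643952575052 -0.08478755627500807 (array([-487.75342678, -435.95120691, 1521.3903685 ]), array([ 0.55994823,  0.22242984, -0.79817712]))
wrist 324.6397475499461 -0.009690708298872195 (array([ 227.22835691, -507.67085745,  373.85608137]), array([-0.31478192, -0.09798992, -0.94421529]))
[-4.37339612e-04  9.90778377e-01  1.35491759e-01 -1.82151841e-05]
```

View pics/scene0.png

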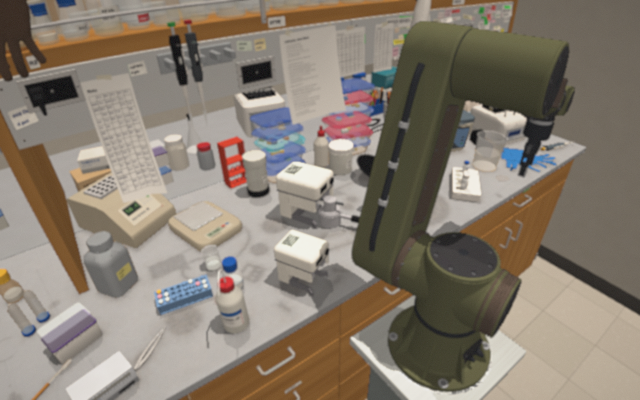

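View pics/top0.png

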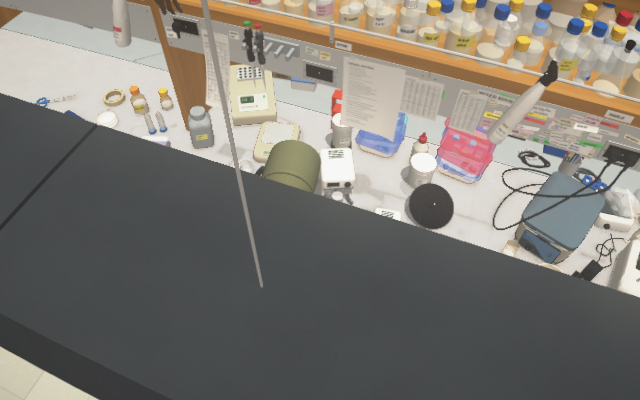

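The scene picture shows two white mills: A at (305,190), with the steel cup in front at (330,213) and its handle to (357,217), and a look-alike B at (300,257). In the top picture A is at (338,170) with the cup at (340,197), and B is hidden behind the dark overhead structure.

```bash
python3 - <<'E'
from h import *
import pickle
S=pickle.load(open('S0.pkl','rb'))
s=S['scene'];t=S['top']
print('cupS',onz(s,330,207,100),'cupT',onz(t,340,196,100))
print('A top corners',[onz(s,u,v,176)[:2].round() for u,v in((277,172),(302,163),(334,172),(310,184))])
print('B',[onz(s,u,v,176)[:2].round() for u,v in((275,240),(297,230),(328,243),(306,256))])
print('A T',[onz(t,u,v,176)[:2].round() for u,v in((320,150),(352,150),(355,180))])
a=cv2.resize(s['img'][150:300,240:400],None,fx=4,fy=4,interpolation=2)
cv2.imwrite('pics/crop1.png',a[:,:,::-1])
E
```

```text
cupS [517.20160512 -63.26034575 100.        ] cupT [ 555.54626521 -103.02083131  100.        ]
A top corners [array([706.,  19.]), array([706., -84.]), array([ 586., -133.]), array([573., -25.])]
B [array([400., 207.]), array([400., 138.]), array([306., 104.]), array([300., 177.])]
A T [array([682.,  30.]), array([729., -85.]), array([ 590., -146.])]
```

View pics/crop1.png

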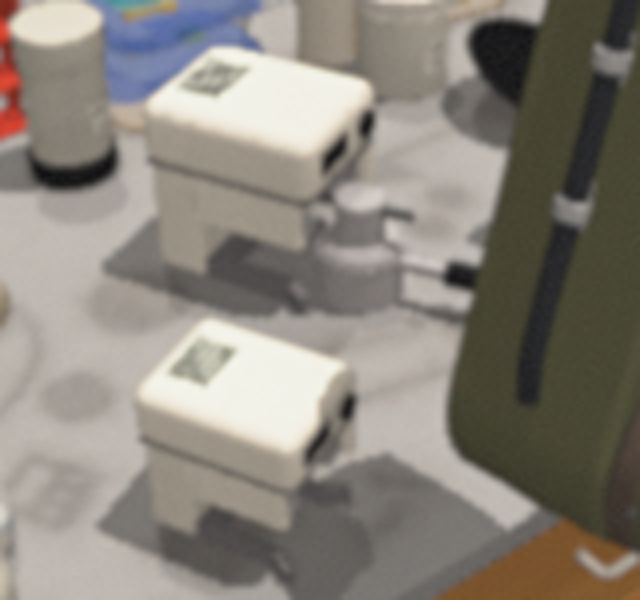

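Candidates for the mill are A at (305,190), with a top of about 130x110 mm, and B at (300,257), about 100x73 mm. A is the largest and the cup stands at its front, so A is the mill. The only handled steel cup is at (330,205). I'll move to a wrist view above the handle.

```bash
cat >> h.py <<'E'
def ori(yaw):  # tool down, x_tool at world yaw
    return np.array([0,np.cos(yaw/2),np.sin(yaw/2),0])
E
python3 - <<'E'
from h import *
import pickle
p=[450,-125,270]
q=ori(np.pi+.37); print(solve_ik(p,q))
move_to(p,q); print(read_joints(),read_time_s())
S={n:cap(n,n+'1.png') for n in('scene','top','wrist')}
pickle.dump(S,open('S1.pkl','wb')); print(ray(S['wrist'],320,200))
E
```

```text
[-3.49393407e-01  9.56203768e-02  1.71414671e+00 -4.44089210e-16
  1.33182557e+00 -2.29018973e+00]
[-3.50278343e-01  9.58345014e-02  1.71403832e+00 -9.96557215e-05
  1.33178174e+00 -2.28937339e+00] 2.0667
(array([ 374.14567993, -154.91948753,  396.02318768]), array([ 0.30316369,  0.12726337, -0.94452528]))
```

View pics/wrist1.png

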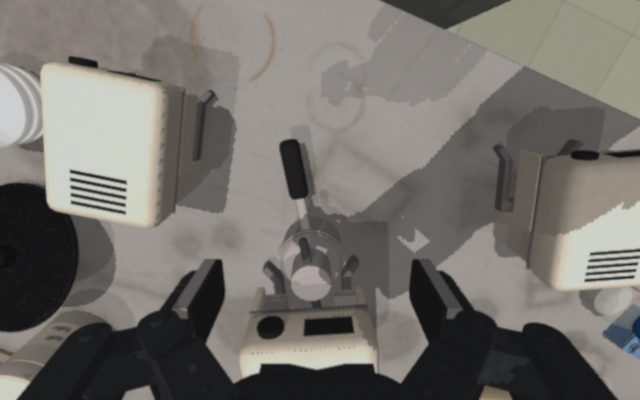

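```bash
python3 - <<'E'
from h import *
import pickle
S=pickle.load(open('S1.pkl','rb'))
w=S['wrist']['img'][220:380,220:400]; s=S['scene']['img'][140:260,250:400]
a=cv2.resize(w,(450,400),interpolation=2)
b=cv2.resize(s,(350,280),interpolation=2)
c=np.zeros((400,800,3),np.uint8); c[:,:450]=a; c[:280,450:]=b
cv2.imwrite('pics/crop2.png',c[:,:,::-1])
s=S['wrist'];
for z,u,v in((100,311,280),(50,288,143),(50,300,197)): print(onz(s,u,v,z))
E
```

```text
[555.71797595 -91.47464954 100.        ]
[ 437.56358027 -163.47109177   50.        ]
[ 489.98634219 -130.58397434   50.        ]
```

View pics/crop2.png

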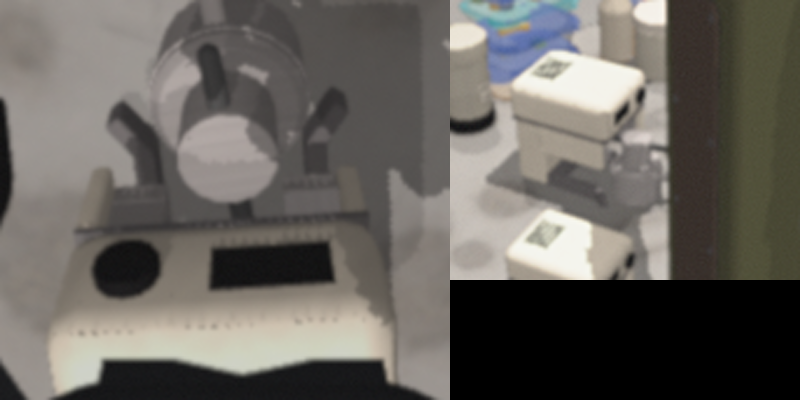

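The wrist crop shows the cup's neck top at (311,283), its pin end at (302,239), the cradle flare tips at (267,263) and (355,258), and the head's groove line from (250,313) to (367,305). Two smaller mills stand either side, at (115,140) and (590,220). The middle one is clearly the largest, so the choice of A holds.

```bash
python3 - <<'E'
from h import *
import pickle
S=pickle.load(open('S1.pkl','rb')); s=S['wrist']
f=lambda cx,cy,z: onz(s,220+cx/2.5,220+cy/2.5,z)
cup=f(227,158,100); pin=f(208,52,95); grip=(onz(s,288,143,50)+onz(s,300,197,50))/2
print('cup',cup,'pin',pin,np.hypot(*(pin-cup)[:2]),'grip r',np.hypot(*(grip-cup)[:2]))
d=cup-grip; print('handle yaw',np.arctan2(d[1],d[0]), 'pin yaw',np.arctan2(*(cup-pin)[1::-1]))
for nm,a,b,z in(('tip',(117,108),(337,94),22),('tipout',(108,115),(347,97),22),('tipin',(125,102),(325,90),22),('groove',(75,232),(368,213),110),('skirt',(95,170),(350,166),68),('railo',(108,188),(340,178),100)):
    A,B=f(*a,z),f(*b,z); v=B-A; m=(A+B)/2
    print(nm,m.round(1),'len',np.linalg.norm(v),'yaw',np.arctan2(v[1],v[0])-np.pi/2)
# mask of grip for accurate axis
g=s['img'].max(2)<60; g[:130]=0;g[205:]=0;g[:,:270]=0;g[:,320:]=0
n,l,st,c=cv2.connectedComponentsWithStats(g.astype(np.uint8)); i=1+st[1:,4].argmax(); print(st[i],c[i])
pts=np.array([onz(s,u,v,45)[:2] for v,u in np.argwhere(l==i)]); (m,sz,an)=cv2.minAreaRect(pts.astype(np.float32)); print(m,sz,an)
# mill top from scene: bright mask
t=S['scene']; 
print('A top', [onz(t,250+u/2.333,140+v/2.333,176)[:2].round() for u,v in((63,88),(127,52),(197,68),(135,108))])
E
```

```text
cup [559.45156113 -90.28393638 100.        ] pin [ 518.23969273 -114.34513938   95.        ] 47.72168885146843 grip r 111.23779722480548
handle yaw 0.5353135534644584 pin yaw 0.5284535860251777
tip [576.2 -85.6  22. ] len 114.93472734505379 yaw 0.44060300341646874
tipout [578.9 -84.4  22. ] len 125.28555189034293 yaw 0.4539069577957848
tipin [573.8 -87.6  22. ] len 104.2216149592902 yaw 0.4363623780654162
groove [583.7 -83.7 110. ] len 123.92695156746055 yaw 0.4464763289704736
skirt [585.4 -83.4  68. ] len 120.14042653425219 yaw 0.38725536716055364
railo [571.6 -87.2 100. ] len 99.46215774574331 yaw 0.41953422043343336
[ 280  140   28   59 1112] [293.99730216 168.5557554 ]
(463.7890625, -147.2708282470703) (66.92449951171875, 21.675594329833984) 31.158777236938477
A top [array([673.,  39.]), array([705., -93.]), array([ 601., -147.]), array([565., -12.])]
```

```bash
python3 - <<'E'
from h import *
import pickle
y0=.537; g=np.array([463.8,-147.3])-10*np.array([np.cos(y0),np.sin(y0)])
q=ori(np.pi+y0)
command_gripper(60)
move_to([*g,110],q); move_straight([*g,38],q,100)
f0=read_contact_force(); command_gripper(10)
print(read_opening(),read_grasp_force(),f0,read_contact_force(),read_position())
C=np.array([559.45,-90.28])
# cup target: on mill axis line, yaw .445, 64 before dock
D=np.array([624,-62.8]); ym=.445; u=np.array([np.cos(ym),np.sin(ym)])
r=np.linalg.norm(C-g); print('r',r)
T=D-70*u-r*u
move_straight([*T,38],ori(np.pi+ym),40)
print(read_contact_force(),read_position(),read_time_s())
s=cap('wrist','wrist2.png'); pickle.dump(s,open('w2.pkl','wb'))
cv2.imwrite('pics/w2.png',cv2.resize(s['img'][:,:,::-1],(800,500)))
E
```

```text
21.04671069883245 60.28398871421814 [0.41211728 0.86133646 0.51933201] [-1.40929588 -0.68013012  3.92202541] [ 455.31966641 -152.49890896   38.28911736]
r 121.35619680840583
[-0.06001763  0.0050971   2.57551935] [ 451.58718415 -145.32010846   38.25516781] 4.9333
```

View pics/w2.png

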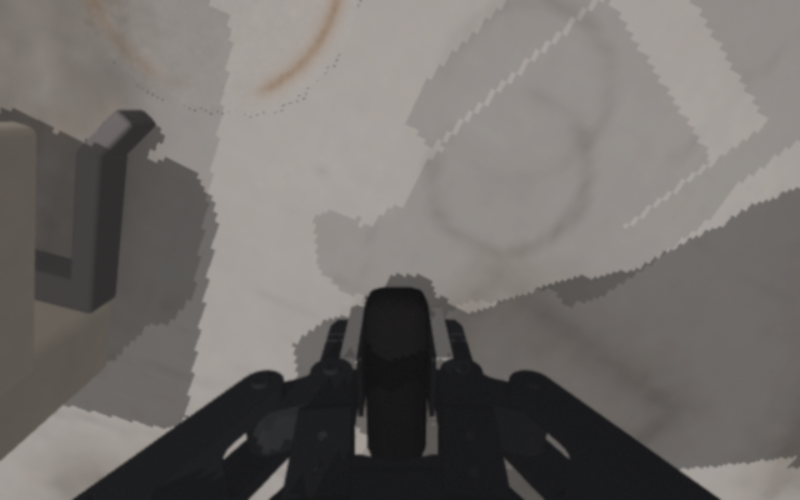

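The picture shows the grip held between the pads at (395,370). The mill and cup are out of view below. Next is the slide, guided by force.

```bash
cat > slide.py <<'E'
from h import *
ym=.445; u=np.array([np.cos(ym),np.sin(ym)]); n=np.array([-u[1],u[0]])
D=np.array([624,-62.8]); r=121.36; q=ori(np.pi+ym)
lat=0.; s=-70.
while s<12:
    s+=3; T=D+(s-r)*u+lat*n
    move_straight([*T,38],q,40)
    f=read_contact_force(); fu,fn=f[:2]@u,f[:2]@n; m=read_torque()
    print(round(s,1),round(lat,1),'fu %.1f fn %.1f fz %.1f mz %.2f'%(fu,fn,f[2],m[2]),end=' | ')
    if abs(fn)>3: lat+=np.sign(fn)*min(1.,abs(fn)*.15)
    if fu<-14: print('stop');break
p=read_position(); print(p,(p[:2]-D)@u+r,(p[:2]-D)@n,read_time_s(),read_opening())
E
python3 slide.py
```

```text
-67.0 0.0 fu -2.3 fn 0.6 fz 5.7 mz -0.00 | -64.0 0.0 fu -3.4 fn -0.2 fz 4.8 mz -0.05 | -61.0 0.0 fu -2.3 fn 0.5 fz 6.6 mz 0.03 | -58.0 0.0 fu -2.8 fn 0.1 fz 5.3 mz 0.06 | -55.0 0.0 fu -2.4 fn 0.5 fz 5.3 mz 0.01 | -52.0 0.0 fu -2.2 fn -0.4 fz 5.7 mz 0.00 | -49.0 0.0 fu -2.6 fn -0.2 fz 6.0 mz 0.01 | -46.0 0.0 fu -3.7 fn 0.3 fz 6.0 mz -0.05 | -43.0 0.0 fu -3.2 fn 0.4 fz 5.1 mz 0.07 | -40.0 0.0 fu -3.4 fn -0.0 fz 5.0 mz 0.10 | -37.0 0.0 fu -2.9 fn 0.7 fz 5.0 mz -0.01 | -34.0 0.0 fu -2.7 fn 0.2 fz 4.6 mz 0.03 | -31.0 0.0 fu -2.8 fn 0.5 fz 5.6 mz -0.00 | -28.0 0.0 fu -4.0 fn 1.1 fz 5.5 mz -0.03 | -25.0 0.0 fu -3.8 fn 0.4 fz 6.5 mz -0.03 | -22.0 0.0 fu -2.6 fn 0.3 fz 5.7 mz -0.02 | -19.0 0.0 fu -2.2 fn -0.5 fz 6.1 mz 0.03 | -16.0 0.0 fu -2.5 fn -1.0 fz 6.2 mz 0.00 | -13.0 0.0 fu -2.2 fn -0.1 fz 6.0 mz -0.01 | -10.0 0.0 fu -2.5 fn -0.0 fz 4.3 mz 0.00 | -7.0 0.0 fu -2.6 fn -0.7 fz 5.8 mz -0.03 | -4.0 0.0 fu -3.4 fn -0.2 fz 6.4 mz 0.01 | -1.0 0.0 fu -2.4 fn 0.1 fz 5.2 mz 0.01 | 2.0 0.0 fu -3.4 fn -0.1 fz 5.9 mz 0.01 | 5.0 0.0 fu -3.7 fn -0.3 fz 6.4 mz -0.03 | 8.0 0.0 fu -22.6 fn 0.0 fz 17.0 mz 0.00 | stop
[ 519.84771876 -112.65229949   37.90713074] 5.891724962950562 -0.1640470044636571 11.4833 20.994303947192687
```

The cup met the back wall with no lateral force, about 5.5 mm past the vision estimate. I'll loosen the jaws to a cage round the grip and swing it.

```bash
cat > turn.py <<'E'
from h import *
ym=.445; u=np.array([np.cos(ym),np.sin(ym)]); n=np.array([-u[1],u[0]])
D=np.array([624,-62.8]); r=121.36; C=D+5.3*u
command_gripper(26); print(read_opening(),read_contact_force())
a=0.
while a<97:
    a+=3 if a<81 else 1
    ph=np.pi+ym-np.radians(a); e=np.array([np.cos(ph),np.sin(ph)]); t=np.array([e[1],-e[0]])
    z=38+7*min(1,a/70)-(1 if a>85 else 0)
    move_straight([*(C+r*e),z],ori(ph),40)
    f=read_contact_force()
    ft,fe=f[:2]@t,f[:2]@e
    print(a,'ft %.1f fe %.1f fz %.1f'%(ft,fe,f[2]),end=' | ')
    if ft<-13 and a>80 or ft<-28: print('stop');break
print(read_position(),read_time_s(),read_joints().round(2) if hasattr(read_joints(),'round') else '')
E
python3 turn.py
```

```text
25.6032991438641 [-0.37478395 -0.15591443  0.17134692]
3.0 ft -0.5 fe 0.2 fz 1.0 | 6.0 ft -0.2 fe 0.2 fz 0.6 | 9.0 ft 0.2 fe 0.1 fz -0.4 | 12.0 ft -0.4 fe 0.1 fz 0.9 | 15.0 ft -0.2 fe 0.2 fz 0.7 | 18.0 ft -0.5 fe 0.0 fz 0.6 | 21.0 ft 0.3 fe 0.2 fz 0.2 | 24.0 ft -0.3 fe 0.7 fz 0.4 | 27.0 ft 0.4 fe 0.3 fz 0.1 | 30.0 ft -0.1 fe -0.2 fz -0.4 | 33.0 ft -0.7 fe -0.2 fz -0.4 | 36.0 ft 0.5 fe 0.1 fz 0.8 | 39.0 ft 0.6 fe 3.3 fz -0.1 | 42.0 ft 2.5 fe 17.8 fz -0.6 | 45.0 ft 1.1 fe 25.1 fz -1.4 | 48.0 ft 9.4 fe 24.8 fz -2.7 | 51.0 ft 10.0 fe 16.4 fz -2.7 | 54.0 ft 4.5 fe 5.7 fz -1.0 | 57.0 ft 0.1 fe -1.0 fz 1.2 | 60.0 ft -0.1 fe 0.4 fz -0.0 | 63.0 ft -0.4 fe 0.1 fz -0.2 | 66.0 ft -0.1 fe -0.2 fz -0.5 | 69.0 ft 0.5 fe -0.3 fz -0.3 | 72.0 ft -0.6 fe -0.0 fz 0.8 | 75.0 ft -0.7 fe 0.9 fz -0.0 | 78.0 ft -0.2 fe -0.0 fz -0.1 | 81.0 ft -0.2 fe 0.6 fz -0.3 | 82.0 ft 0.2 fe 1.0 fz -0.4 | 83.0 ft -0.9 fe -0.7 fz 0.8 | 84.0 ft -0.8 fe 0.6 fz -0.2 | 85.0 ft -0.3 fe -1.0 fz -0.2 | 86.0 ft -0.1 fe -0.1 fz 0.9 | 87.0 ft 0.5 fe -0.5 fz 0.5 | 88.0 ft 0.2 fe 0.3 fz -1.5 | 89.0 ft -0.1 fe -1.1 fz 0.3 | 90.0 ft -0.5 fe -0.1 fz -1.0 | 91.0 ft 0.1 fe 0.9 fz 0.2 | 92.0 ft -0.6 fe -0.2 fz 0.2 | 93.0 ft 0.6 fe 0.1 fz 0.5 | 94.0 ft -3.0 fe -0.5 fz 1.3 | 95.0 ft -12.8 fe -1.2 fz 6.3 | 96.0 ft -24.6 fe -3.1 fz 12.1 | stop
[585.86059937  52.67807602  43.45330575] 23.8 [ 0.03  0.63  1.57 -0.    0.96 -0.31]
```

```bash
python3 - <<'E'
from h import *
s=cap('scene','scene3.png');w=cap('wrist','wrist3.png')
c=np.zeros((400,800,3),np.uint8)
c[:,:500]=cv2.resize(s['img'][150:270,250:400],(500,400),interpolation=2)
c[:188,500:]=cv2.resize(w['img'],(300,188)); cv2.imwrite('pics/c3.png',c[:,:,::-1])
print(read_contact_force(),read_opening(),read_grasp_force(),read_position())
E
```

```text
[-21.96003581 -12.08727913  10.83366583] 25.797048563506742 12.296292465180159 [585.84714212  52.66395986  43.43902097]
```

View pics/c3.png

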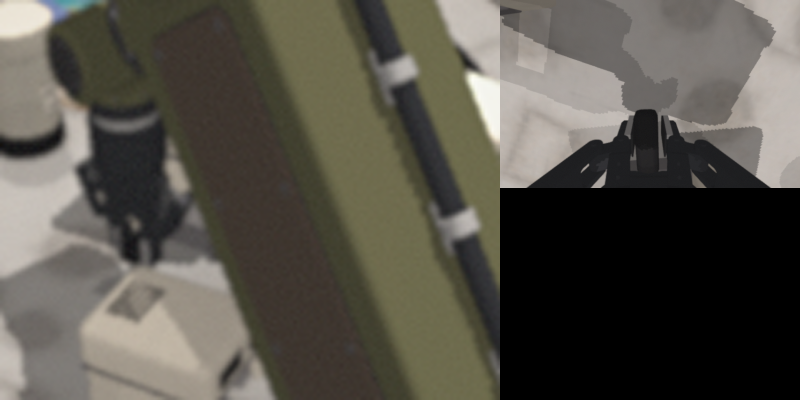

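The wrist picture, inset at (647,130), shows the handle inside the cage at the left side, against the stop with 25 N of push. The 39–57° forces were the gripper body brushing the head's corner at 25 N, under the limit. I'll relieve the push, open, lift away and check.

```bash
cat > off.py <<'E'
from h import *
import pickle
ym=.445; u=np.array([np.cos(ym),np.sin(ym)]); C=np.array([624,-62.8])+5.3*u; r=121.36
ph=np.pi+ym-np.radians(94); e=np.array([np.cos(ph),np.sin(ph)]); q=ori(ph)
move_straight([*(C+r*e),43.5],q,30); print(read_contact_force())
command_gripper(55); print(read_contact_force())
move_straight([*(C+(r+6)*e),130],q,120)
move_straight([*(C+(r+60)*e),260],q,250)
w=cap('wrist','wrist4.png'); pickle.dump(w,open('w4.pkl','wb'))
print(read_position(),read_time_s())
s=w; g=(s['img'].max(2)<60)
print(proj(s,[*(C+77*e),56]),proj(s,[*(C+145*e),56]))
E
python3 off.py
```

```text
[-3.06541961 -2.62690304 -0.68164655]
[-0.02454544  1.14873856 -0.30556947]
[561.95995092 107.71285254 257.86060208] 26.225
[317.08056685 258.99634096] [317.09547984 202.92516507]
```

View pics/wrist4.png

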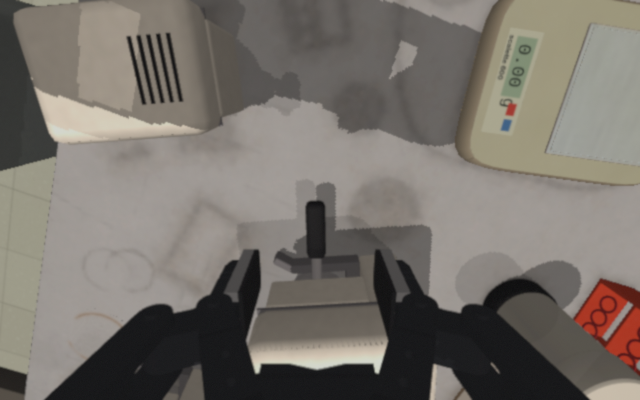

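The picture shows the free handle from (316,203) to (316,257), where the locked pose was predicted. Next I'll check its squareness against the mill's side edges, and its height across two views.

```bash
python3 - <<'E'
from h import *
import pickle
w=pickle.load(open('w4.pkl','rb'))
for nm,a,b,z in(('groove',(260,307.5),(380,303),105),('skirt',(275,283),(362,278),105),('toprim',(250,346),(384,343),165)):
    A,B=onz(w,*a,z),onz(w,*b,z); v=B-A; print(nm,np.linalg.norm(v),np.degrees(np.arctan2(v[1],v[0])))
movej([-.9,.1,1.6,0,1.4,-.3]) if False else None
g=w['img'].max(2)<55; g[:195]=0;g[262:]=0;g[:,:300]=0;g[:,335:]=0
n,l,st,c=cv2.connectedComponentsWithStats(g.astype(np.uint8)); i=1+st[1:,4].argmax(); print(st[i],c[i])
for z in(46,52):
    P=np.array([onz(w,u,v,z)[:2] for v,u in np.argwhere(l==i)],np.float32); print(cv2.minAreaRect(P), P.mean(0))
    _,_,vt=np.linalg.svd(P-P.mean(0),full_matrices=False); d=vt[0]; print('handle deg',np.degrees(np.arctan2(d[1],d[0])))
# get arm aside for fixed cams
p=read_position(); move_straight([p[0]-60,p[1],300],None,250)
for i,q1 in enumerate([1.0]):
    j=np.array(read_joints()); j[0]=q1; movej(j)
s=cap('scene','scene5.png'); t=cap('top','top5.png'); pickle.dump((s,t),open('st5.pkl','wb'))
x,y=proj(s,[600,0,80]).astype(int); x2,y2=proj(t,[600,0,80]).astype(int); print(x,y,x2,y2,read_time_s())
c=np.zeros((400,800,3),np.uint8)
c[:,:400]=cv2.resize(s['img'][y-50:y+50,x-50:x+50],(400,400),interpolation=2)
c[:,400:]=cv2.resize(t['img'][y2-50:y2+50,x2-50:x2+50],(400,400),interpolation=2)
cv2.imwrite('pics/c5.png',c[:,:,::-1])
E
```

```text
groove 123.10269070953629 24.16440145491356
skirt 86.79454733409494 25.39616576577861
toprim 113.21975479774942 23.242916063152272
[ 300  201   35   61 1112] [315.86330935 231.69604317]
((589.7224731445312, 38.20534133911133), (40.08775329589844, 75.0029296875), 21.57966423034668) [588.6003    37.691597]
handle deg -66.386665
((588.7151489257812, 40.79542541503906), (39.376861572265625, 73.67292785644531), 21.579679489135742) [587.6122    40.290787]
handle deg -66.386665
300 207 319 182 28.3417
```

View pics/c5.png

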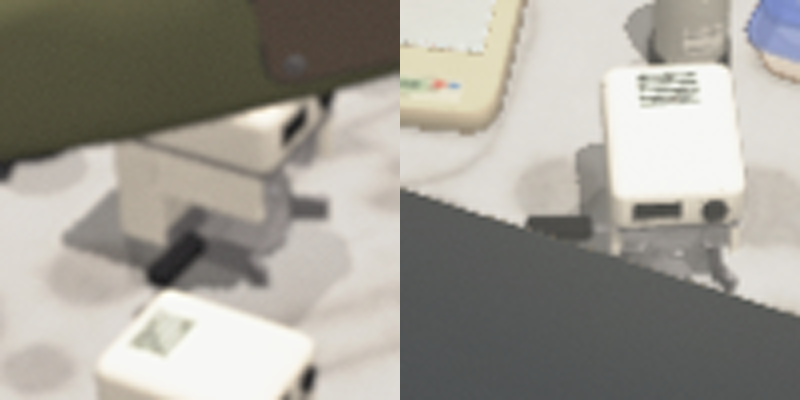

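```bash
python3 - <<'E'
from h import *
import pickle
s,t=pickle.load(open('st5.pkl','rb'))
ym=np.radians(24.2); u=np.array([np.cos(ym),np.sin(ym)]); n=np.array([-u[1],u[0]]); C=np.array([628.8,-60.5])
cs=lambda x,y:(250+x/4,157+y/4); ct=lambda x,y:(269+(x-400)/4,132+y/4)
def loc(P): d=P[:2]-C; return (d@u).round(1),(d@n).round(1)
for nm,x,y,z in(('topBL',607,70,176),('topBR',733,66,176),('faceL',612,212,145),('faceR',744,205,145),('gripTip',529,226,46),('gripIn',592,227,46)): print('T',nm,loc(onz(t,*ct(x,y),z)))
for nm,x,y,z in(('gripTip',162,272,46),('gripIn',195,245,46),('Ltip',258,278,22),('Rprot',325,208,22),('Rprot',325,208,90)): print('S',nm,loc(onz(s,*cs(x,y),z)))
# two-view height of grip end
def tri(a,b):
    (o1,d1),(o2,d2)=a,b; k=np.linalg.lstsq(np.c_[d1,-d2],o2-o1,rcond=None)[0]; p,q=o1+k[0]*d1,o2+k[1]*d2; return ((p+q)/2).round(1),np.linalg.norm(p-q)
w=pickle.load(open('w4.pkl','rb'))
print('grip tip',tri(ray(s,*cs(162,272)),ray(w,316,203)),tri(ray(t,*ct(529,226)),ray(s,*cs(162,272))))
E
```

```text
T topBL (np.float64(87.7), np.float64(57.7))
T topBR (np.float64(88.7), np.float64(-65.1))
T faceL (np.float64(-64.5), np.float64(59.0))
T faceR (np.float64(-60.5), np.float64(-65.0))
T gripTip (np.float64(0.4), np.float64(138.3))
T gripIn (np.float64(-3.2), np.float64(75.7))
S gripTip (np.float64(-0.2), np.float64(129.0))
S gripIn (np.float64(-4.3), np.float64(84.3))
S Ltip (np.float64(-58.3), np.float64(72.0))
S Rprot (np.float64(-60.0), np.float64(-45.2))
S Rprot (np.float64(-105.2), np.float64(38.9))
grip tip (array([574.2,  64.7,  47.3]), np.float64(12.392466780266638)) (array([565.9,  62.8,  54.9]), np.float64(0.19975276412788182))
```

The handle lies on the mill's axis line and is square to within about 1°. The head front is about 60 mm before the axis and the grip is raised, so I'm handing in.

```bash
python3 -c "
from h import *
print(read_contact_force(),close_job())"
```

```text
the job is handed in; nothing more can be done
[0.35518103 0.24473838 0.49175121] None
```

The cup is home in the cradle and turned clockwise to the hard stop, with its handle square to the mill's left side within about 1° and the robot clear. The job was handed in at about 28 s; while swinging, the gripper body brushed the head's corner at about 25 N (limit 40 N). The pins dropping into their seats rests on the stop force and the raised handle, since I couldn't see them directly.

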